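# Stamp the key in the hand press

## Robot

A 6-joint arm with a two-finger parallel gripper is mounted at the origin on the work surface. World frame = base frame: x ahead of the robot, y to its left, z up, the work surface at z = 0. Lengths are in mm, angles in rad, forces in N, time in s.
With the tool pointing down it reaches from about 350 to 875 mm from the base axis. Payload 4.2 kg.
Tool frame: the origin (TCP) lies midway between the tips of the shut fingers; the grasp point (between the pads) lies arm.grip_depth behind it (arm.grip_depth is the distance from the TCP to the grasp point, in mm); z points along the fingers, y is the direction in which the jaws open and shut (so a half turn about z gives the same grasp; the last joint's range is limited). The gripper opens to 85 mm and grips with 20 to 120 N. Pads are 22 mm wide; open, the fingers measure 114 mm over their backs; the gripper's body (76 mm by 85 mm) begins 54 mm behind the grasp point. The pads swing forward as they close: fully open they stand 13 mm farther back than shut.
Start: joints at [-0.981, 0.385, 0.008, 0, -1.194, -0.259], TCP at [203.015, -591.087, 231.312] pointing down, gripper open.
Joint ranges: [-3.14, 3.14], [-1.21, 2.06], [-1.07, 1.41], [-3.16, 2.05], [-2.99, -0.16], [-3.1, 3.1]. Speed limits (rad/s): [2.79, 2.79, 3.14, 3.14, 3.14, 3.14].

## Interface

Orientations are given as a unit quaternion [x, y, z, w].
In Python, from bench import arm gives the robot as it stands.
- The arm moves only by the tool play_rows, never from a script. Its argument "motion" is one flat list of numbers, 7 for each row, row after row: the opening in per cent of the stroke, from 0 (shut) to 100 (fully open), then the shift along the world's x, y, z in cm, then the turn, a rotation vector about the world's x, y, z in degrees. A call has 1 to 5 rows; each row is the pose to reach, as a shift and turn from the pose commanded when the call began; what a row does not reach only later rows make up. A row lasts 1/8 s, in which the tool goes at most 62.5 mm and 10.7 degrees, less where a joint would pass 70% of its speed; a pose out of reach is approached as far as the arm can. A call with a gripper value outside its range is refused whole. The fingers move at their own pace and stop on an object; the grip force is fixed at half the most. Time passes only in rows, so rows that repeat a pose let the fingers close. It gives the time, the measured TCP pose, the force and the opening at its end, in the units of the state.
- arm.read_state(): the state, without advancing time (a new reading comes with each control period).
- arm.get_image(name): name is "scene" or "top" or "wrist"; returns (picture, depth): 480x640x3 uint8, red, green, blue; 480x640 float32, mm along the optical axis (not along the pixel's ray), 0 where there is no reading.
- arm.camera_info(name): a dict with "fovy" (degrees; the focal length in pixels is half the picture's height over the tangent of half this angle, whatever the lens; pixels are square), "cx", "cy" (the principal point, pixels), "k1" (the pictures are not rectified: a ray, as slopes to the right and down, at radius r is drawn at 1 + k1 r^2 times it, then the intrinsics apply), "R" (3x3) and "t" (3): a world point X has camera coordinates R X + t. Camera axes: x right, y down, z forward; pixel columns grow to the right and rows downward; lengths in mm; the calibration is good to about 2 mm. A picture is of the moment at which its call begins: read the wrist's pose just before it. camera_info takes no time and is no camera call; for the wrist camera it gives the pose at the moment of the call.
- arm.job_done(): hands the job in, once; it reports no verdict.
Trained networks look in the newest picture that a camera, given by its name, has taken for a name from the list of things; names that differ only in an ending like _2 or _b are one class to them, and where a whole thing is asked for, a point or a joint stands for the part that bears it (a point fixed in the world has none). Each returns a list of dicts, best first, with "confidence" (0 to 1); they miss things now and then, are a little off and sometimes report something else, mostly with a low value. They report only what shows in the picture. A call takes as long as a camera call. They do not tell look-alikes from the thing itself.
- arm.outline_of(thing, camera): "mask" (480x640 bool, what is visible of it) and "extent" ([left, top, width, height] in pixels, round what is visible of it).
- arm.place_of(thing, camera): "uv" ([column, row] in pixels: a listed point, or the origin of a listed thing).
The state is a dict: "clock": time; "joints": joint angles; "joint_vel": joint speeds; "joint_efforts": joint torques, N m; "position": TCP position; "ee_rot": TCP orientation; "contact_force": force on the tool from outside, world axes, zero at the start; "wrist_torque": the same for the moment, N m; "gripper_width": finger opening in mm.
Only numpy, scipy, OpenCV 4.12 (cv2) and the standard library are available. Lean on these libraries where they do the work, as an engineer would, in place of code of your own. Each camera call takes 0.05 s, during which the arm holds its last target.

## Task

Two identical little spring presses stand on the locksmith's bench, and one of them has a key lying on its anvil. Stamp that key: push the round black plunger head of its press straight down to the stop, keep it there for about a second, then let it spring all the way up again. Leave the key lying in place and do not press the plunger of the other, empty press.

Things in the scene. Friction and masses are not known exactly. Their poses are not given: they have to be found in the camera images.
- work_head (a point): Press to use: centre of the flat top of its round black plunger head (44 mm across, 16 mm thick), 146 mm above the bench when up; moves down with the head. The press is bolted down: grey base 110 x 100 x 20 mm, two steel posts, grey crossbar 36 x 100 mm (top at 100 mm), plunger on the base's centre. z up; x along the key, to the side where its bow sticks out from under the crossbar.
- work_plunger (a joint): Plunger of the press to use: how far it is down, in m. 0 is up, 0.014 is the hard stop. The spring pushes back with about 3 N at first and 6.5 N at the stop, and lifts the plunger again when let go.
- key_blank: The key to stamp, loose and flat on the anvil (28 mm above the bench) of the press to use: steel blade 9 mm wide, 5 mm thick, black bow 30 x 26 x 8 mm, 74 mm long in all. Origin on the blade's underside, within 3 mm of below the plunger's axis; x along the key to the bow, z up. Similar keys lie on the bench, one beside the empty press.
- spare_plunger (a joint): Plunger of the other press, which is of the same make and size but has no key on its anvil: how far it is down, in m, 0 is up. It stands on the other side of the bench's middle, at least 0.2 m away. Leave it alone.
Not all that is in view belongs to the job. What is shaped like the part that bears work_head but blue is not meant.

How it is judged (in metres and radians):
On the way:
1. the plunger of the press with the key is held down at its stop (value of joint work_plunger above 0.011 m), for 0.4 s.
At the end, for the whole second after the job is handed in: The plunger was held within 3 mm of its stop for 0.4 s and has risen again to within 3 mm of the top; the key lies still, within 10 mm of where it was on the anvil; the other press's plunger is up (value of joint each of work_plunger, spare_plunger below 0.003 m and distance of key_blank from where it was at the start of the episode below 0.01 m and linear speed of key_blank below 0.02 m/s); the robot touches nothing.
It fails at once if the plunger of the empty press is pressed (more than 4 mm) (value of joint spare_plunger above 0.004 m).
It also fails if it takes over 32 s, if anything falls off the work surface, if the arm or the gripper's body presses on something with over 40 N, if the wrist force passes 120 N, or if a joint passes its speed limit or range.

## Working session

There is one attempt and no reset: what is moved stays moved. The work goes in short steps, Python scripts to look and compute and a tool call to move; the robot and the scene stay as the last step left them, time stands still between calls to the robot, and variables do not carry over. Pictures are saved under pics/ and viewed, and the job is handed in when it is done.

Besides the shell and the picture viewer there is one more tool, called after ">>>" as name(argument=value, ...) on one line, values as JSON. play_rows: Moves the arm, as the interface text tells. Its arguments: {"type":"object","properties":{"motion":{"type":"array","items":{"type":"number"}}},"required":["motion"]}

```bash
mkdir -p pics; cat > h.py <<'E'
import numpy as np, cv2
from bench import arm
def save(n,im): cv2.imwrite('pics/'+n, cv2.cvtColor(im,cv2.COLOR_RGB2BGR))
def rays(ci,uv):
    f=240/np.tan(np.radians(ci['fovy'])/2)
    d=(np.asarray(uv,float)-[ci['cx'],ci['cy']])/f
    u=d.copy()
    for _ in range(20): u=d/(1+ci['k1']*(u**2).sum(-1,keepdims=True))
    return u
def world(ci,uv,depth):
    u=rays(ci,uv); p=np.append(u*depth,depth)
    return np.array(ci['R']).T@(p-np.array(ci['t']))
def onplane(ci,uv,z):
    R=np.array(ci['R']);t=np.array(ci['t']);c=-R.T@t;d=R.T@np.append(rays(ci,uv),1)
    return c+d*(z-c[2])/d[2]
E
python3 - <<'E'
from h import *
s=arm.read_state();print(s['clock'],s['position'],s['ee_rot'],s['contact_force'],s['gripper_width'])
for c in ['top','scene']:
    im,d=arm.get_image(c);save(c+'1.png',im);np.save(c+'d.npy',d);ci=arm.camera_info(c);print(c,ci)
    for th in ['work_head','key_blank']:
        for r in arm.place_of(th,c):
            u,v=r['uv'];dd=d[int(round(v)),int(round(u))]
            print(th,r['confidence'],r['uv'],world(ci,r['uv'],dd) if dd>0 else None, onplane(ci,r['uv'],146 if th=='work_head' else 28))
print(arm.read_state()['clock'])
E
```

```text
0.0 [ 202.81884944 -590.53125253  230.20819642] [-1.64549988e-01  9.86368108e-01  1.09616575e-03 -2.37582145e-04] [0.13007925 0.62257104 0.98059568] 85.37130741165363
top {'fovy': 49.3972633449438, 'cx': 313.8421972682232, 'cy': 244.78572754361682, 'k1': 0.005263784891298338, 'R': array([[ 2.91281995e-02, -9.99575633e-01, -3.20668824e-04],
       [-9.95566675e-01, -2.89826700e-02, -8.94818477e-02],
       [ 8.94345807e-02,  2.92569231e-03, -9.95988402e-01]]), 't': array([   4.67136043,  500.26890026, 1107.15579916])}
work_head 0.96 [223.1, 255.1] [463.85678284 192.79236973 145.70294623] [463.83752052 192.73992513 146.        ]
work_head 0.95 [239.9, 168.4] [633.56457324 167.0603595  149.0619855 ] [634.28426001 167.52385344 146.        ]
work_head 0.85 [133.0, 311.0] [352.38004524 358.60302038 148.23517612] [352.27599324 359.3695347  146.        ]
work_head 0.77 [153.1, 188.9] [588.52898502 334.0578109  147.43794558] [588.80165385 334.51524276 146.        ]
work_head 0.6 [317.0, 313.9] [356.93744947   9.01396655 146.23021869] [356.92780167   9.01237649 146.        ]
key_blank 0.71 [23
[... 389 characters left out ...]
7.83796167, 1613.35507747])}
work_head 0.97 [416.2, 282.7] [632.13191347 164.75401559 145.88468564] [632.20033215 164.72719752 146.        ]
work_head 0.9 [315.1, 174.8] [352.53113692   4.37495844 149.49294253] [349.44119975   4.61112536 146.        ]
work_head 0.72 [481.4, 162.8] [353.23948275 359.81237552 146.65323728] [352.66378275 360.09577245 146.        ]
work_head 0.6 [415.9, 207.8] [460.21505961 197.10034625 148.11307318] [458.58337797 197.66347193 146.        ]
work_head 0.6 [504.9, 253.2] [585.13257681 346.20192826 145.32992484] [585.56234279 345.92101152 146.        ]
key_blank 0.5 [407.5, 241.0] [460.4798534  192.0054327   34.45770593] [456.01858286 193.51524916  28.        ]
0.3
```

View pics/top1.png

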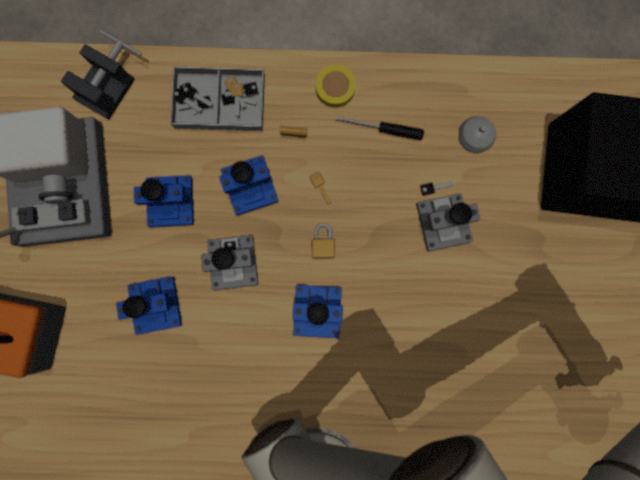

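View pics/scene1.png

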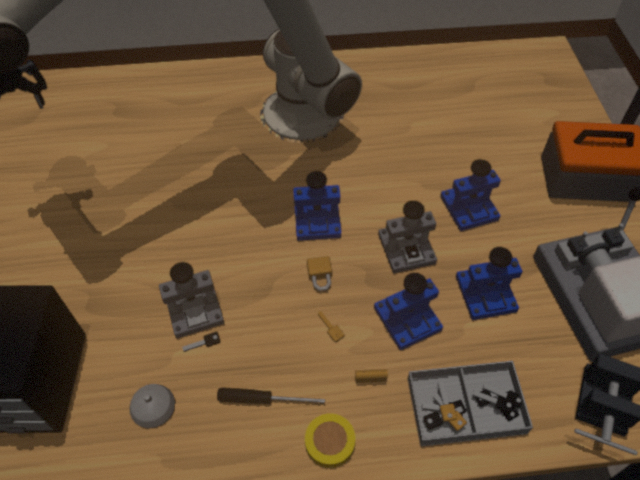

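Two grey presses are candidates: top (223,258) / scene (414,210), with a dark bow on its anvil, and top (459,213) / scene (182,272), with a key only on the bench beside it. The blue ones are not meant. I'll confirm in a crop and refine the head centre.

```bash
python3 - <<'E'
from h import *
t=cv2.imread('pics/top1.png');s=cv2.imread('pics/scene1.png')
f=lambda im,u,v:cv2.resize(im[v-45:v+45,u-45:u+45],(390,290) if 0 else (290,290),interpolation=cv2.INTER_CUBIC)
a=np.hstack([f(t,228,262),f(t,448,215)]);b=np.hstack([f(s,409,238),f(s,192,310)])
cv2.imwrite('pics/crop1.png',np.vstack([a,b]))
# head centroid from depth: points near z=146
for c,(u0,v0) in {'top':(223,258),'scene':(414,210)}.items():
    ci=arm.camera_info(c);d=np.load(c+'d.npy');P=[]
    for v in range(v0-25,v0+26):
        for u in range(u0-25,u0+26):
            if d[v,u]>0:
                p=world(ci,(u,v),d[v,u])
                if 138<p[2]<154:P.append(p)
    P=np.array(P);print(c,len(P),P.mean(0),P.min(0),P.max(0), (P.min(0)+P.max(0))/2)
E
```

```text
top 408 [458.07299432 195.40003836 145.31752874] [437.06056521 174.43357306 138.18751171] [479.80328534 216.59233468 150.44128829] [458.43192527 195.51295387 144.3144    ]
scene 320 [459.70277053 192.99023353 145.59112271] [435.09560245 172.3240602  138.41831744] [481.5825169  215.48554847 151.98818273] [458.33905968 193.90480433 145.20325008]
```

View pics/crop1.png

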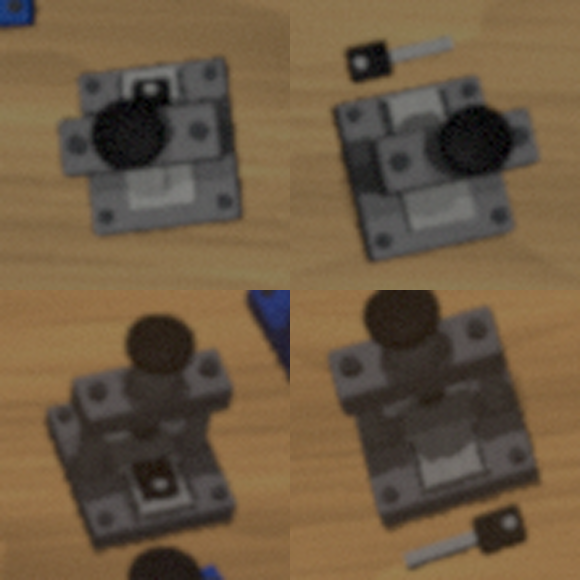

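The left crop column, top (223,258), shows the bow on its anvil, so that is the work press. The right one has an empty anvil and its key lies on the bench. The head centre comes out near (458.5, 194.7, 146), and both views agree within 2 mm. Next I shut the gripper and travel high.

>>> play_rows(motion=[0,3.6,5,0,0,0,0,0,7.2,10,0,0,0,0,0,10.8,15,0,0,0,0,0,14.4,20,0,0,0,0,0,18,25,0,0,0,0])

```text
clock: 0.92
position: [383.9, -339.4, 231.6]
ee_rot: [-0.165, 0.986, -0.0, 0.0]
contact_force: [0.9, -0.8, -0.1]
gripper_width: -0.3
```

>>> play_rows(motion=[0,1,5.6,0,0,0,0,0,2,11.2,0,0,0,0,0,3,16.8,0,0,0,0,0,4,22.4,0,0,0,0,0,5,28,0,0,0,0])

```text
clock: 1.55
position: [433.1, -59.3, 231.7]
ee_rot: [-0.165, 0.986, -0.0, 0.001]
contact_force: [0.6, -0.1, -0.2]
gripper_width: -0.5
```

>>> play_rows(motion=[0,0.5,5,0,0,0,0,0,1,10,0,0,0,0,0,1.5,14,0,0,0,0,0,1.5,16,0,0,0,0,0,1.5,16,0,0,0,0])

```text
clock: 2.17
position: [448.0, 100.0, 231.3]
ee_rot: [-0.166, 0.986, 0.0, -0.0]
contact_force: [-0.2, 0.4, 0.8]
gripper_width: 0.3
```

```bash
python3 - <<'E'
from h import *
print(arm.read_state()['position'])
ci=arm.camera_info('wrist');im,d=arm.get_image('wrist');save('w1.png',im);np.save('wd.npy',d)
for r in arm.place_of('work_head','wrist'):
    u,v=r['uv'];print(r,world(ci,r['uv'],d[int(v),int(u)]),onplane(ci,r['uv'],146))
for r in arm.outline_of('work_head','wrist'):
    print(r['confidence'],r['extent'])
    vs,us=np.nonzero(r['mask']&(d>0));P=np.array([world(ci,(u,v),d[v,u]) for u,v in zip(us[::5],vs[::5])])
    P=P[P[:,2]>141]
    if len(P):print(len(P),P.mean(0),(P.min(0)+P.max(0))/2,np.ptp(P,axis=0))
E
```

```text
[447.97092663 100.0235724  231.27549088]
{'uv': [221.3, 63.5], 'confidence': 0.63} [355.32942057   4.2114371  143.89922963] [355.51672292   4.84987684 146.        ]
{'uv': [435.2, 301.4], 'confidence': 0.57} [456.62469637 191.20006823 145.30297773] [456.37733932 190.84116212 146.        ]
0.77 [404.6, 269.1, 62.5, 59.4]
484 [455.91378754 190.7743742  144.77693644] [456.85370138 192.33275346 144.01580293] [42.6773434  43.06859784  5.78199874]
0.64 [186.5, 26.3, 75.8, 82.9]
917 [357.27910835   5.68377539 144.72130377] [357.63988935   5.1843725  144.2921958 ] [43.50322039 43.31271669  6.43733896]
```

View pics/w1.png

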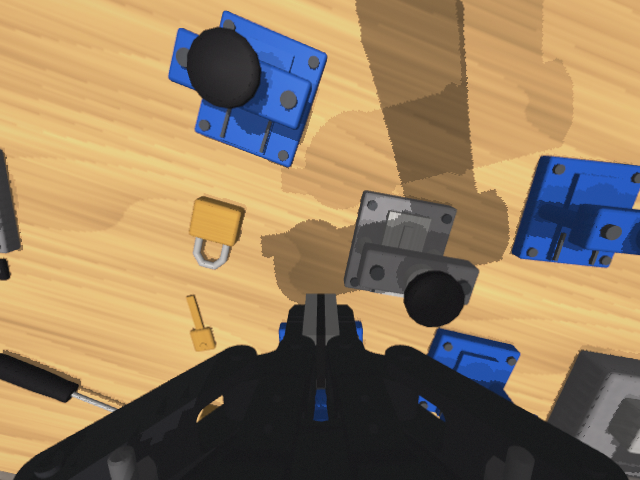

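The wrist view has the grey press head at (435,299), giving about (457, 192), so I'll use (457.5, 193.5, 146). I move above it and lower to about 166.

>>> play_rows(motion=[0,0.5,4.7,0,0,0,0,0,0.95,9.35,0,0,0,0,0,0.95,9.35,-4,0,0,0,0,0.95,9.35,-6.5,0,0,0,0,0.95,9.35,-6.5,0,0,0])

```text
clock: 2.95
position: [456.6, 190.7, 164.7]
ee_rot: [-0.164, 0.986, -0.001, -0.002]
contact_force: [0.7, 0.1, 0.7]
gripper_width: -0.1
```

```bash
python3 - <<'E'
from h import *
a,_=arm.get_image('top');b,_=arm.get_image('scene')
f=lambda im,u,v:cv2.resize(im[v-50:v+50,u-50:u+50],(400,400),interpolation=cv2.INTER_CUBIC)
save('c2.png',np.hstack([f(a,228,258),f(b,412,215)]))
E
```

```text
(no output)
```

View pics/c2.png

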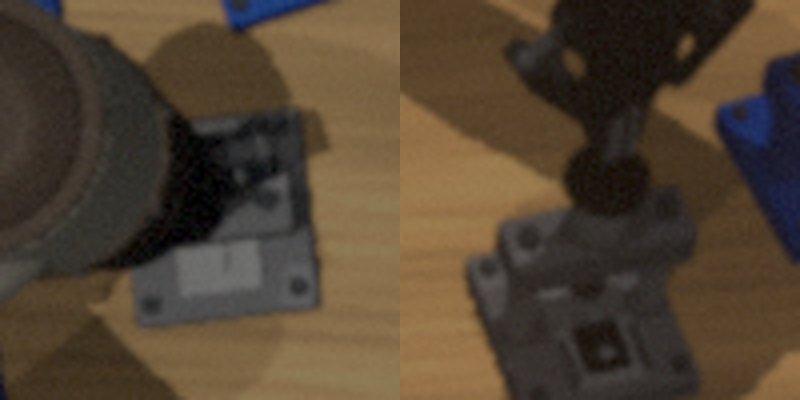

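The fingers stand over the head and the key bow is visible on the anvil. I press down slowly.

>>> play_rows(motion=[0,0,0,-0.8,0,0,0,0,0,0,-1.4,0,0,0,0,0,0,-2.0,0,0,0,0,0,0,-2.4,0,0,0,0,0,0,-2.7,0,0,0])

```text
clock: 3.68
position: [457.6, 192.4, 139.6]
ee_rot: [-0.165, 0.986, -0.0, 0.0]
contact_force: [-0.6, -1.0, 5.1]
gripper_width: -0.1
```

Force is 5 N at z ≈ 139.6, in line with the spring. I continue to the stop near 132.

>>> play_rows(motion=[0,0,0,-0.3,0,0,0,0,0,0,-0.5,0,0,0,0,0,0,-0.7,0,0,0,0,0,0,-0.8,0,0,0,0,0,0,-0.8,0,0,0])

```text
clock: 4.3
position: [457.6, 192.4, 132.1]
ee_rot: [-0.165, 0.986, -0.0, 0.0]
contact_force: [-2.0, -0.8, 7.7]
gripper_width: -0.1
```

>>> play_rows(motion=[0,0,0,-0.05,0,0,0,0,0,0,-0.1,0,0,0,0,0,0,-0.15,0,0,0,0,0,0,-0.15,0,0,0,0,0,0,-0.15,0,0,0])

```text
clock: 4.92
position: [457.7, 192.4, 132.0]
ee_rot: [-0.165, 0.986, -0.0, 0.001]
contact_force: [-5.8, -1.4, 14.8]
gripper_width: 0.2
```

The height no longer changes and force has risen to 15 N, so the plunger is at the stop. I hold for about a second.

>>> play_rows(motion=[0,0,0,0,0,0,0,0,0,0,0,0,0,0,0,0,0,0,0,0,0,0,0,0,0,0,0,0,0,0,0,0,0,0,0])

```text
clock: 5.55
position: [457.7, 192.4, 132.0]
ee_rot: [-0.165, 0.986, -0.0, 0.001]
contact_force: [-7.0, -1.3, 16.6]
gripper_width: 0.0
```

>>> play_rows(motion=[0,0,0,0,0,0,0,0,0,0,0,0,0,0,0,0,0,0.5,0,0,0,0,0,0,1,0,0,0,0,0,0,1.5,0,0,0])

```text
clock: 6.18
position: [457.6, 192.4, 145.1]
ee_rot: [-0.165, 0.986, 0.0, 0.0]
contact_force: [-0.7, -0.2, 4.9]
gripper_width: -0.2
```

>>> play_rows(motion=[0,0,0,1,0,0,0,0,0,0,3,0,0,0,0,0,0,6,0,0,0,0,0,0,9,0,0,0,0,0,0,9,0,0,0])

```text
clock: 6.8
position: [458.7, 193.4, 237.2]
ee_rot: [-0.165, 0.986, 0.001, 0.002]
contact_force: [0.2, -0.5, -0.9]
gripper_width: -0.1
```

>>> play_rows(motion=[0,0,-5,0,0,0,0,0,0,-10,0,0,0,0,0,0,-14,0,0,0,0,0,0,-15,0,0,0,0,0,0,-15,0,0,0,0])

```text
clock: 7.42
position: [457.4, 42.2, 234.3]
ee_rot: [-0.164, 0.986, 0.0, -0.0]
contact_force: [-0.3, 0.2, -0.4]
gripper_width: -0.2
```

```bash
python3 - <<'E'
from h import *
D={}
for c in ['top','scene']:
    im,d=arm.get_image(c);D[c]=im;ci=arm.camera_info(c)
    for uv in ([(223,258),(459,213)] if c=='top' else [(414,210),(182,272)]):
        P=[]
        for v in range(uv[1]-4,uv[1]+5):
            for u in range(uv[0]-4,uv[0]+5):
                if d[v,u]>0:P.append(world(ci,(u,v),d[v,u])[2])
        print(c,uv,np.median(P))
f=lambda im,u,v:cv2.resize(im[v-50:v+50,u-50:u+50],(400,400),interpolation=cv2.INTER_CUBIC)
save('c3.png',np.hstack([f(D['top'],228,258),f(D['scene'],412,225)]))
E
```

```text
top (223, 258) 570.691237282896
top (459, 213) 145.63011970569983
scene (414, 210) 146.8420370288726
scene (182, 272) 146.32892776312633
```

View pics/c3.png

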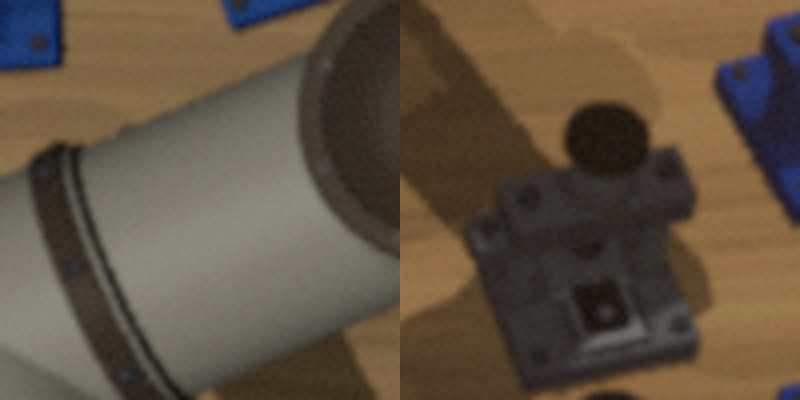

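The scene view shows both heads up at about 146 mm. The bow sits at the same pixel as before, (603,305) in this crop, and the arm is clear.

```bash
python3 -c "
from bench import arm
print(arm.job_done())"
```

```text
the job is handed in; nothing more can be done
None
```

I stamped the key on the grey press that had one on its anvil, at about (457.5, 193.5) mm, and handed the job in. The hand-in gives no verdict.

- **Press:** I pushed down with the shut fingers until the height stopped changing at z = 132 mm, 14 mm below the top. The force there was 15–17 N. I held it at the stop for about 1.5 s, then lifted straight off and moved the arm away.
- **Plungers:** both heads were up at about 146 mm in the scene camera's depth.
- **Key:** the bow was at the same spot in the picture as before. I compared this by eye in one view and did not measure it.
- **Contact:** the arm was clear of everything, with force near 0 N.
- **Failed check:** the top camera could not confirm the work press at the end because the arm blocked its view.
- **Disagreement:** the three cameras' estimates of the head centre differed by about 2–3 mm, well within its 22 mm radius.

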